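# Open the clamped parts tin

### The job

Open the parts tin that sits in the hold-down plate. Its deep lid is tight and would bring the loose base up with it, so first slide the plate's catch by its fin fully home towards the tin, so that its tabs hold the tin's foot down; then draw the lid straight up off the base, keep it upright, and set it down gently, open side down, in the middle of the black mat. Leave the catch home and the base seated in the plate.

Things in the scene. Friction and masses are not known exactly. Their poses are not given: they have to be found in the camera images.
- lid_centre (a point): Centre of the lid of the tin in the hold-down plate, on its axis and half-way up. The lid is a grey open-bottomed box 54 (x) x 90 (y) x 68 mm high, walls 4 mm, about 0.12 kg; z is up. Grasp it across its 54 mm width, along its own x. A spare closed tin of the same shape stands loose on the bench beyond the plate: not that one.
- tin_foot (a point): Loose base of that tin, about 0.25 kg: a steel foot 58 (x) x 126 (y) x 6 mm with two ears on each long side (80 mm over the ears), and an open box 43 x 80 mm rising 60 mm above it inside the lid. This point: middle of the foot's upper face, 14 mm above the bench; axes along the plate's, z up; 2 mm of play. Only the catch holds it down.
- fin (a point): Middle of the upright black fin, handle of the catch: 14 (x) x 26 (y) x 42 mm, from 21 to 63 mm above the bench. It moves with the catch: 142 mm to the -y side of the tin's centre when fully back, 112 mm when home. This point's +y points to the tin and is the closing direction. The plate, 112 x 248 mm, is fixed to the bench; both sides of the fin are clear.
- catch (a joint): Travel of the sliding catch in m: 0 fully back, 0.030 fully home (end stop). The catch is a flat dark steel frame, top 21 mm above the bench, that lies round the tin's foot; home, its four tabs cover the foot's four ears. About 2.5 N of friction; it stays where it is left.
- mat_centre (a point): Middle of the upper face of the black rubber mat, 160 x 160 x 4 mm, fixed to the bench; the lid goes here. z up.
- lid: The same lid; origin at the middle of its open rim, 34 mm below lid_centre, same axes. It is pushed 60 mm deep over the base, its rim resting on the base's foot. Spring tabs make it tight: about 5 to 15 N to draw it up, until it has risen 60 mm.
Mind the look-alikes: they are no part of the job. Leave any green look-alike of the lid alone. What is shaped like the part that bears tin_foot but purple or yellow is not meant.

How it is judged (in metres and radians):
On the way, in this order (a step that is already met when the one before it is completed fails the run):
1. the catch is home (22 mm or more of its 30 mm) while the lid is still on the base (value of joint catch above 0.022 m and z of lid_centre in the frame of tin_foot below 0.045 m), for 0.2 s.
2. the lid is drawn up clear of the base with the catch home (value of joint catch above 0.022 m and z of lid_centre in the frame of tin_foot above 0.097 m), for 0.1 s.
At the end, for the whole second after the job is handed in: The lid stands at rest on the mat, open side down and upright within 10 degrees, its centre within 45 mm of the mat's middle; the catch is still home (22 mm or more) and the base is within 15 mm of where it was and level within 6 degrees (value of joint catch above 0.022 m and horizontal distance between lid_centre and mat_centre below 0.045 m and z of lid_centre in the frame of mat_centre between 0.028 and 0.04 m and angle between lid_centre's own z axis and vertical below 0.17 rad and linear speed of lid below 0.03 m/s and distance of tin_foot from where it was at the start of the episode below 0.015 m and angle between tin_foot's own z axis and vertical below 0.1 rad); the robot touches nothing.
It fails at once if the tin's base is pulled up more than 10 mm or tipped more than 8 degrees (height (world z) of tin_foot above 0.024 m or angle between tin_foot's own z axis and vertical above 0.14 rad).
It fails at once if the lid is tipped more than 25 degrees (angle between lid_centre's own z axis and vertical above 0.44 rad).
It fails at once if the lid is dropped (falls free from more than about 30 mm) (linear speed of lid above 0.8 m/s and contact force between the fingers and lid below 0.1 N).
It also fails if it takes over 51 s, if anything falls off the work surface, if the arm or the gripper's body presses on something with over 40 N, if the wrist force passes 120 N, or if a joint passes its speed limit or range.

### The arm

A 6-joint arm with a two-finger parallel gripper is mounted at the origin on the work surface. World frame = base frame: x ahead of the robot, y to its left, z up, the work surface at z = 0. Lengths are in m, angles in degrees, forces in N, time in s.
With the tool pointing down it reaches from about 0.35 to 0.875 m from the base axis. Payload 4.2 kg.
Tool frame: the origin (TCP) lies on the centre line of the jaws, within the pads' length; the fingertips stand 11 mm ahead of it and the grasp point (between the pads) lies 8 mm behind it; y points along the fingers, z is the direction in which the jaws open and shut, and the axes are right-handed (so a half turn about y gives the same grasp; the last joint's range is limited). The gripper opens to 87 mm and grips with 3 to 60 N. Pads are 19 mm wide; open, the fingers measure 117 mm over their backs; the gripper's body (75 mm by 190 mm) begins 51 mm behind the grasp point.
Start: joints at [81.452, 22.042, 0.453, 0, -68.411, -14.817], TCP at [0.248, 0.574, 0.234] pointing down, gripper open.
Joint ranges: [-179.83, 179.83], [-69.29, 118.12], [-61.27, 80.66], [-181.25, 117.63], [-171.15, -9.14], [-177.46, 177.46]. Speed limits (degrees/s): [159.86, 159.86, 180, 180, 180, 180].

### API

Orientations are given as a 3x3 rotation matrix whose columns are the frame's x, y, z axes.
In Python, from station import r, optics gives the robot as it stands. The module is installed in compiled form; this text tells all that it offers.
- The arm moves only by the tool step_arm, never from a script. Its argument "moves" is a list that holds one entry, the list of rows, each a list of 7 numbers: the turn, a rotation vector about the tool's x, y, z in rad, then the shift along the tool's x, y, z in cm, then the opening in per cent of the stroke, from 0 (shut) to 100 (fully open). A call has exactly 5 rows; each row is the pose to reach, as a shift and turn from the pose commanded when the call began, along the tool's axes at that moment; what a row does not reach only later rows make up. A row lasts 1/12 s, in which the tool goes at most 41.7 mm and 7.16 degrees, less where a joint would pass 70% of its speed; a pose out of reach is approached as far as the arm can. A call with a gripper value outside its range is refused whole. The fingers move at their own pace and stop on an object; the grip force is fixed at half the most. Time passes only in rows, so rows that repeat a pose let the fingers close, or fill a call up. It gives the time, the measured TCP pose, the force and the opening at its end, in the units of the state.
- r.sense(): the state, without advancing time (a new reading comes with each control period).
- optics.capture(name): name is "scene" or "side" or "wrist"; returns a dict with "image" (420x560x3 uint8, red, green, blue), "fov_y" (degrees; the focal length in pixels is half the picture's height over the tangent of half this angle, whatever the lens; pixels are square), "cx", "cy" (the principal point, pixels), "cam_to_world" (4x4, takes a point from camera to world coordinates). Camera axes: x right, y down, z forward; pixel columns grow to the right and rows downward; lengths in m; the calibration is good to about 2 mm. A picture is of the moment at which its call begins. There is no depth.
- r.finish_job(): hands the job in, once; it reports no verdict.
The state is a dict: "time_s": time; "joints": joint angles; "joint_velocities": joint speeds; "effort": joint torques, N m; "tcp_pos": TCP position; "ee_rot": TCP orientation; "wrist_force": force on the tool from outside, world axes, zero at the start; "moment": the same for the moment, N m; "gripper_width": opening from 0.0 (shut) to 1.0 (fully open).
Only numpy, scipy, OpenCV 4.12 (cv2) and the standard library are available. Lean on these libraries where they do the work, as an engineer would, in place of code of your own. Each camera call takes 0.05 s, during which the arm holds its last target.

## Working session

There is one attempt and no reset: what is moved stays moved. The work goes in short steps, Python scripts to look and compute and a tool call to move; the robot and the scene stay as the last step left them, time stands still between calls to the robot, and variables do not carry over. Pictures are saved under pics/ and viewed, and the job is handed in when it is done.

Besides the shell and the picture viewer there is one more tool, called after "Call:" as name([rows], argument=value, ...), one row to a line, values as JSON. step_arm: Moves the arm, as the interface text tells. Its arguments: {"type":"object","properties":{"moves":{"type":"array"}},"required":["moves"]}

```bash
mkdir -p pics
python3 - <<'E'
from station import r, optics
import cv2
s=r.sense()
for k in s: print(k,s[k])
for n in ["scene","side","wrist"]:
    c=optics.capture(n); cv2.imwrite(f"pics/{n}0.png",c["image"][:,:,::-1]); print(n,c["fov_y"],c["cx"],c["cy"],c["cam_to_world"])
E
```

```text
time_s 0.0
joints [ 8.14517817e+01  2.20897157e+01  3.79520277e-01 -2.98522450e-02
 -6.84129035e+01 -1.48170177e+01]
joint_velocities [-0.02938012  0.09311143  0.00460028 -0.05310411 -0.0452493  -0.08495897]
effort [ 8.84330238e-04 -3.90667105e+01  1.87406141e+01  4.21973661e+00
  1.10336868e-02 -1.85947338e-04]
tcp_pos [0.24761077 0.57321238 0.23246661]
ee_rot [[-9.17919211e-01 -7.98440142e-04 -3.96766537e-01]
 [ 3.96767332e-01 -2.05255410e-03 -9.17916920e-01]
 [-8.14830635e-05 -9.99997575e-01  2.20087380e-03]]
wrist_force [ 0.10596295  0.5703205  -0.71997016]
moment [0.02861826 0.01578601 0.01799788]
gripper_width 1.0022991601424396
scene 50.7085913615675 275.34134994087543 208.48765141366653 [[ 0.41606692  0.63141213 -0.65437531  1.10014669]
 [ 0.90933228 -0.28750512  0.30075838 -0.41765796]
 [ 0.00176623 -0.72018021 -0.6937848   0.79080938]
 [ 0.          0.          0.          1.        ]]
side 46.147003415242985 287.3533564090914 207.65257663512537 [[ 0.92122267 -0.25302668  0.29551022  0.04790886]
 [-0.38846928 -0.55731026  0.73382347 -0.95635057]
 [-0.02098604 -0.79081146 -0.61169994  0.79090916]
 [ 0.          0.          0.          1.        ]]
wrist 62.42858196828486 279.10213090973576 206.77582146299167 [[-0.39685836 -0.88231228 -0.25303851  0.31717724]
 [-0.91787792  0.38204572  0.1074299   0.54372596]
 [ 0.00188556  0.27489291 -0.961473    0.38348615]
 [ 0.          0.          0.          1.        ]]
```

View pics/scene0.png

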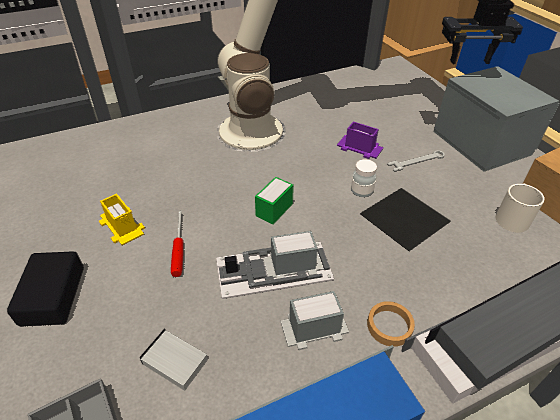

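View pics/side0.png

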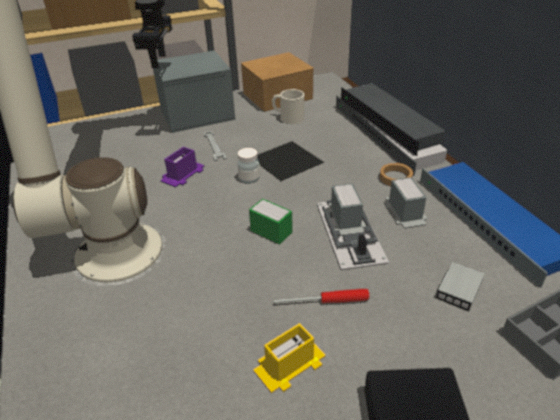

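View pics/wrist0.png

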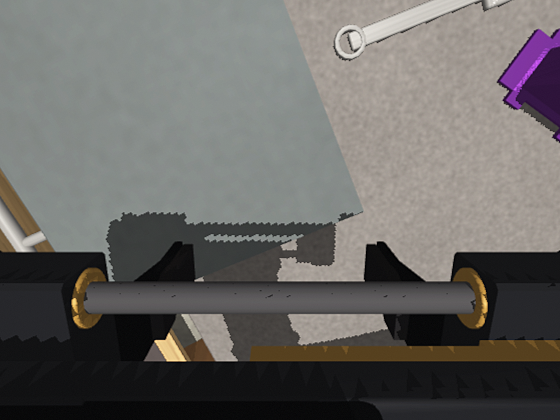

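Candidates: grey lid in the plate at scene (294,252) / side (347,208), which has plate, frame and fin beside it, so this is the one meant. The spare is loose at scene (316,318), the green look-alike is at (275,200), and purple and yellow bases are at (361,140) and (120,218). I'll confirm in enlarged crops.

Run:
```python
import cv2
a=cv2.imread("pics/scene0.png")[220:305,205:345]; cv2.imwrite("pics/cs.png",cv2.resize(a,None,fx=5.5,fy=5.5,interpolation=cv2.INTER_CUBIC))
a=cv2.imread("pics/side0.png")[175:275,305:435]; cv2.imwrite("pics/cd.png",cv2.resize(a,None,fx=6,fy=6,interpolation=cv2.INTER_CUBIC))
```

```text
(no output)
```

View pics/cs.png

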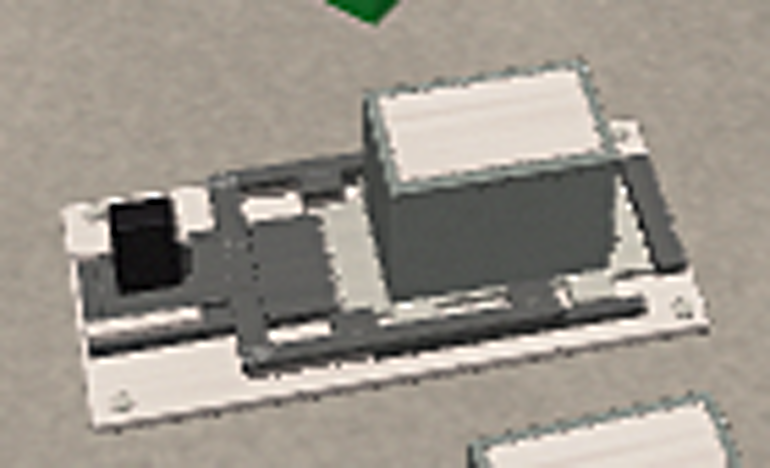

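View pics/cd.png

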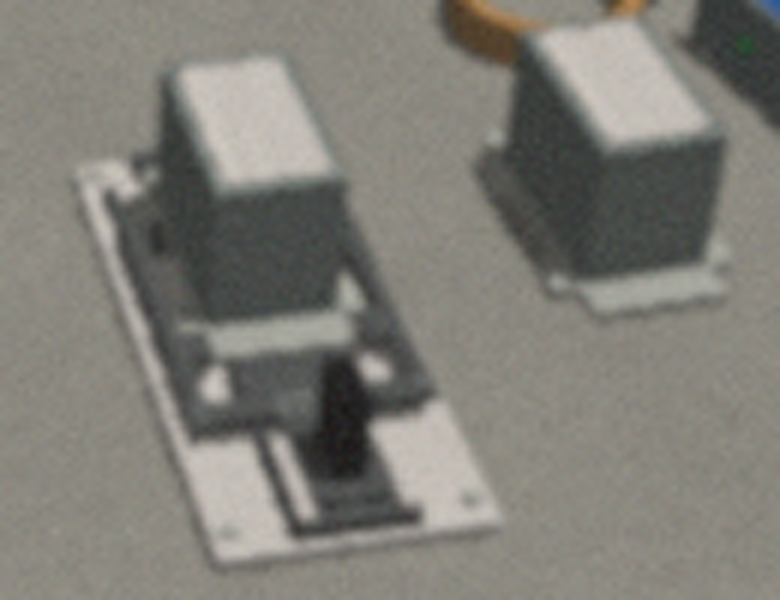

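```bash
cat > h.py <<'E'
import numpy as np
def ray(c,uv):
    f=210/np.tan(np.radians(c["fov_y"])/2); M=np.array(c["cam_to_world"])
    d=M[:3,:3]@np.array([(uv[0]-c["cx"])/f,(uv[1]-c["cy"])/f,1]); return M[:3,3],d
def onz(c,uv,z):
    o,d=ray(c,uv); return (o+d*(z-o[2])/d[2])[:2]
def proj(c,p):
    f=210/np.tan(np.radians(c["fov_y"])/2); M=np.linalg.inv(np.array(c["cam_to_world"])); q=M[:3,:3]@p+M[:3,3]
    return np.array([c["cx"]+f*q[0]/q[2],c["cy"]+f*q[1]/q[2]])
def crop(uv,f,ox,oy): return ((uv[0]+.5)/f-.5+ox,(uv[1]+.5)/f-.5+oy)
E
python3 - <<'E'
from h import *; from station import optics
import cv2
C={n:optics.capture(n) for n in("scene","side")}
L={"scene":[(368,93),(583,60),(617,157),(388,192)],"side":[(168,66),(286,58),(344,180),(213,188)]}
P={"scene":[(63,208),(98,428),(708,328),(638,122)],"side":[(75,165),(218,562),(502,520)]}
k={"scene":(5.5,205,220),"side":(6,305,175)}
for n in C:
    for nm,D,z in(("lid",L,.082),("plate",P,.008)):
        q=np.array([onz(C[n],crop(u,*k[n]),z) for u in D[n]]); print(n,nm,q.round(4).tolist(),"mean",q.mean(0).round(4))
        e=np.diff(q,axis=0); print(np.linalg.norm(e,axis=1).round(4),np.degrees(np.arctan2(e[:,1],e[:,0])).round(1))
# fin top
for uv in[(110,202),(168,197)]: print(onz(C["scene"],crop(uv,*k["scene"]),.063))
for uv in[(322,358),(362,358)]: print(onz(C["side"],crop(uv,*k["side"]),.063))
# mat
for n in C:
    im=C[n]["image"].astype(int); m=(im.max(2)<40).astype(np.uint8)
    for c in cv2.findContours(m,0,2)[0]:
        if cv2.contourArea(c)>800:
            M=cv2.moments(c); b=cv2.approxPolyDP(c,8,True)[:,0]
            q=np.array([onz(C[n],u,.004) for u in b]); print(n,cv2.contourArea(c),b.tolist(),q.round(3).tolist(),q.mean(0).round(4))
E
```

```text
scene lid [[0.5076, -0.1543], [0.5269, -0.069], [0.5775, -0.081], [0.5569, -0.1682]] mean [ 0.5422 -0.1181]
[0.0875 0.052  0.0896] [  77.2  -13.4 -103.3]
scene plate [[0.4521, -0.2685], [0.5611, -0.2921], [0.6169, -0.0557], [0.5092, -0.0282]] mean [ 0.5348 -0.1611]
[0.1115 0.2429 0.1112] [-12.2  76.7 165.7]
side lid [[0.5277, -0.0698], [0.5748, -0.085], [0.5551, -0.1677], [0.506, -0.1511]] mean [ 0.5409 -0.1184]
[0.0495 0.0851 0.0519] [ -17.9 -103.4  161.3]
side plate [[0.5066, -0.0274], [0.4492, -0.2704], [0.5571, -0.2942]] mean [ 0.5043 -0.1973]
[0.2497 0.1105] [-103.3  -12.4]
[ 0.50233492 -0.26148428]
[ 0.50928732 -0.24017171]
[ 0.5067042  -0.23895866]
[ 0.52029491 -0.24508277]
scene 4086.0 [[75, 252], [31, 255], [7, 308], [16, 324], [66, 321], [83, 267]] [[0.298, -0.56], [0.265, -0.653], [0.398, -0.706], [0.446, -0.691], [0.481, -0.599], [0.351, -0.549]] [ 0.3732 -0.6264]
scene 2728.5 [[401, 188], [361, 214], [409, 250], [449, 221]] [[0.426, 0.264], [0.466, 0.112], [0.614, 0.149], [0.578, 0.298]] [0.521  0.2059]
scene 1720.0 [[512, 2], [478, 0], [473, 18], [457, 20], [479, 26], [
[... 248 characters left out ...]
.205, 1.32], [-0.211, 1.206], [-0.044, 1.008], [-0.175, 1.21], [-0.144, 1.256], [-0.241, 1.398], [-0.296, 1.359]] [-0.3021  1.252 ]
scene 7152.5 [[278, 0], [261, 46], [272, 83], [362, 66], [372, 0]] [[-1.003, 0.561], [-0.546, 0.272], [-0.243, 0.185], [-0.222, 0.555], [-0.81, 0.99]] [-0.5648  0.5126]
side 4416.5 [[467, 417], [449, 369], [367, 375], [370, 419]] [[0.479, -0.663], [0.51, -0.576], [0.367, -0.527], [0.329, -0.602]] [ 0.4214 -0.5921]
side 1131.0 [[0, 115], [0, 356], [12, 160]] [[-0.291, 0.903], [-0.251, -0.212], [-0.245, 0.554]] [-0.2619  0.4149]
side 872.0 [[342, 89], [344, 102], [415, 153], [419, 142]] [[0.9, 0.576], [0.854, 0.475], [0.883, 0.077], [0.932, 0.126]] [0.8923 0.3133]
```

Confirmed: the plate, with catch frame, black fin at crop (145,245) and grey lid, holds the intended tin. The spare stands beyond it.

```bash
cat > go.py <<'E'
import sys,numpy as np
from station import r
s=r.sense(); R=np.array(s["ee_rot"]); p=np.array(s["tcp_pos"])
x,y,z,yaw=map(float,sys.argv[1:5])
d=R.T@(np.array([x,y,z])-p); 
a=np.radians(yaw); Z=np.array([np.cos(a),np.sin(a),0]);Y=np.array([0,0,-1.]);T=np.c_[np.cross(Y,Z),Y,Z]
from scipy.spatial.transform import Rotation as Q
print("turn",Q.from_matrix(R.T@T).as_rotvec().round(3),"shift cm",(d*100).round(2),"t",s["time_s"],"p",p.round(4),"F",np.round(s["wrist_force"],1),"J",np.round(s["joints"],1),"w",round(s["gripper_width"],3))
E
python3 go.py 0.45 0.27 0.27 166.8
```

```text
turn [-1.000e-03  1.393e+00 -1.000e-03] shift cm [-30.61  -3.67  19.84] t 0.25 p [0.2477 0.5735 0.233 ] F [ 0.7 -0.2 -0.2] J [ 81.5  22.1   0.4  -0.  -68.4 -14.8] w 0.996
```

Call:
step_arm([
  [[0,0,0,0,-3.6,0,100],[0,0.12,0,-3.4,-3.6,2.2,100],[0,0.24,0,-6.8,-3.6,4.4,100],[0,0.36,0,-10.2,-3.6,6.6,100],[0,0.48,0,-13.6,-3.6,8.8,100]],
])

```text
time_s: 0.67
tcp_pos: [0.3382, 0.4375, 0.2696]
ee_rot: [[-0.627, -0.0, -0.779], [0.779, 0.0, -0.627], [0.0, -1.0, -0.0]]
wrist_force: [1.0, -0.6, -0.5]
gripper_width: 1.002
```

```bash
python3 go.py 0.45 0.22 0.27 166.8
```

```text
turn [-0.     0.908  0.   ] shift cm [-23.95  -0.04   4.94] t 0.6667 p [0.3382 0.4375 0.2696] F [ 1.  -0.6 -0.5] J [ 69.1  13.6  -6.4  -0.  -70.  -30.2] w 1.002
```

Call:
step_arm([
  [[0,0.12,0,-4.0,0,0.8,100],[0,0.24,0,-8,0,1.6,100],[0,0.36,0,-12,0,2.4,100],[0,0.48,0,-16,0,3.2,100],[0,0.6,0,-20,0,4.0,100]],
])

```text
time_s: 1.08
tcp_pos: [0.4334, 0.2567, 0.2698]
ee_rot: [[-0.077, 0.0, -0.997], [0.997, 0.0, -0.077], [0.0, -1.0, -0.0]]
wrist_force: [0.9, 0.7, 0.5]
gripper_width: 1.007
```

```bash
python3 go.py 0.511 -0.254 0.17 166.8
```

```text
turn [0.    0.308 0.   ] shift cm [-51.52   9.96  -3.78] t 1.0833 p [0.4334 0.2567 0.2698] F [0.9 0.7 0.5] J [ 49.1   8.6 -12.8  -0.  -68.6 -44.7] w 1.007
```

Call:
step_arm([
  [[0,0.06,0,-4.1,0,-0.3,100],[0,0.12,0,-8.2,0,-0.6,100],[0,0.18,0,-12.3,0,-0.9,100],[0,0.24,0,-16.4,0,-1.2,100],[0,0.308,0,-20.5,0,-1.5,100]],
])

```text
time_s: 1.5
tcp_pos: [0.4647, 0.0536, 0.2698]
ee_rot: [[0.226, 0.001, -0.974], [0.974, 0.0, 0.226], [0.0, -1.0, -0.001]]
wrist_force: [0.8, 0.5, -0.1]
gripper_width: 1.001
```

```bash
python3 go.py 0.511 -0.254 0.17 166.8
```

```text
turn [0.001 0.003 0.   ] shift cm [-28.93   9.98 -11.45] t 1.5 p [0.4647 0.0536 0.2698] F [ 0.8  0.5 -0.1] J [ 26.6   4.9 -17.1  -0.  -67.9 -39.6] w 1.001
```

Call:
step_arm([
  [[0,0,0,-3.6,0,-1.4,100],[0,0,0,-7.2,1,-2.8,100],[0,0,0,-10.8,2,-4.2,100],[0,0,0,-14.4,3,-5.6,100],[0,0,0,-18,4,-7.0,100]],
])

```text
time_s: 1.92
tcp_pos: [0.4929, -0.1374, 0.2294]
ee_rot: [[0.223, 0.001, -0.975], [0.975, 0.0, 0.223], [0.0, -1.0, -0.001]]
wrist_force: [0.2, 0.8, 0.5]
gripper_width: 0.999
```

Call:
step_arm([
  [[0,0,0,-3.6,1.2,-1.4,100],[0,0,0,-7.2,2.4,-2.8,100],[0,0,0,-10.93,3.6,-4.45,100],[0,0,0,-10.93,6,-4.45,100],[0,0,0,-10.93,6,-4.45,100]],
])

```text
time_s: 2.33
tcp_pos: [0.5089, -0.2531, 0.1644]
ee_rot: [[0.228, -0.009, -0.974], [0.974, 0.004, 0.228], [0.001, -1.0, 0.01]]
wrist_force: [-1.0, 0.7, -1.6]
gripper_width: 1.004
```

```bash
python3 go.py 0.511 -0.254 0.17 166.8
python3 - <<'E'
from station import optics
import cv2
for n in ["scene","side","wrist"]:
    c=optics.capture(n); im=c["image"][:,:,::-1]
    cv2.imwrite(f"pics/{n}1.png",im)
    if n=="wrist": print(c["cam_to_world"])
E
```

```text
turn [-0.01   0.     0.001] shift cm [-0.04 -0.56 -0.21] t 2.3333 p [ 0.5089 -0.2531  0.1644] F [-1.   0.7 -1.6] J [-10.2  20.2 -12.9  -0.1 -57.4  -3. ] w 1.004
[[-0.97466447  0.21576123  0.05895985  0.49511194]
 [ 0.2236562   0.93699138  0.26837485 -0.3254966 ]
 [ 0.00266002  0.27476217 -0.96150854  0.31979691]
 [ 0.          0.          0.          1.        ]]
```

View pics/wrist1.png

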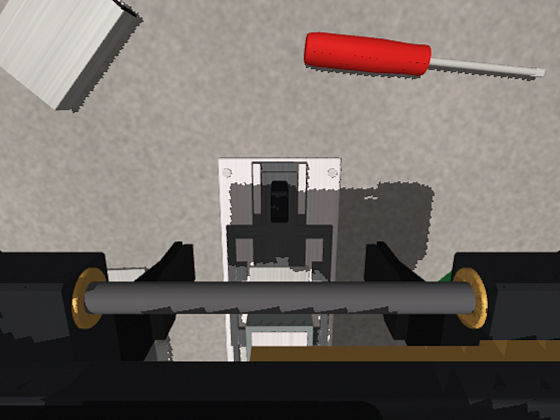

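View pics/side1.png

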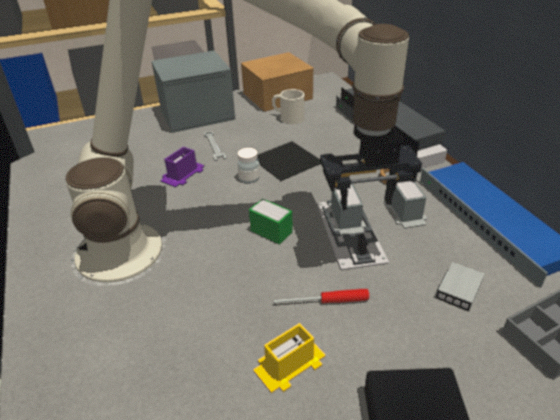

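```bash
python3 go.py 0.511 -0.254 0.17 166.8
python3 - <<'E'
from station import optics
from h import *
import cv2
c=optics.capture("wrist"); im=c["image"]
a=im[150:250,210:350,::-1]; cv2.imwrite("pics/wc.png",cv2.resize(a,None,fx=5,fy=5,interpolation=cv2.INTER_CUBIC))
m=(im.max(2)<25).astype(np.uint8); m[240:]=0; 
n,l,st,ce=cv2.connectedComponentsWithStats(m)
for s in st[1:]:
    if s[4]>100: print(s)
X=np.array([.974,-.228]);Y=np.array([.228,.974])
for cen in [(0.5415-.142*.228,-.118-.142*.974)]:
  print(cen)
  for z in(.021,.063):
    for a,b in((-7,-13),(7,-13),(7,13),(-7,13)): 
        print(z,a,b,proj(c,np.r_[np.array(cen)+X*a/1e3+Y*b/1e3,z]).round(1))
E
```

```text
turn [ 0.     0.006 -0.   ] shift cm [-0.25  0.03  0.07] t 2.4833 p [ 0.5122 -0.2517  0.1703] F [0.3 0.4 0.5] J [ -9.9  19.8 -12.6   0.  -57.5  -3. ] w 1.0
[272 180  18  42 613]
(0.509124, -0.256308)
0.021 -7 -13 [289.8 175.4]
0.021 7 -13 [273.9 175.3]
0.021 7 13 [273.8 203.8]
0.021 -7 13 [289.4 203.9]
0.063 -7 -13 [291.4 185.7]
0.063 7 -13 [273.  185.6]
0.063 7 13 [273.  218.1]
0.063 -7 13 [290.9 218.2]
```

View pics/wc.png

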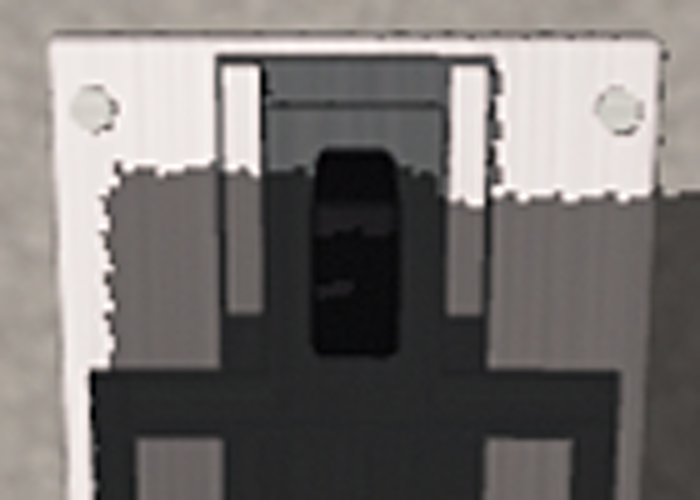

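Fin found: wrist image columns 272–290, rows 180–221, giving about (0.511, -0.2525), between the jaws. Descending.

Call:
step_arm([
  [[0,0,0,-0.1,3.5,0.1,100],[0,0,0,-0.1,7,0.1,100],[0,0,0,-0.1,10.5,0.1,100],[0,0,0,-0.1,12.4,0.1,100],[0,0,0,-0.1,12.7,0.1,40]],
])

```text
time_s: 2.95
tcp_pos: [0.5093, -0.251, 0.0403]
ee_rot: [[0.222, -0.005, -0.975], [0.975, 0.001, 0.222], [0.0, -1.0, 0.005]]
wrist_force: [-0.3, -1.2, -0.3]
gripper_width: 0.972
```

Call:
step_arm([
  [[0,0,0,0,0,0,0],[0,0,0,0,0,0,0],[0,0,0,0,0,0,0],[0,0,0,0,0,0,0],[0,0,0,0,0,0,0]],
])

```text
time_s: 3.37
tcp_pos: [0.5117, -0.2528, 0.0442]
ee_rot: [[0.223, 0.003, -0.975], [0.975, -0.001, 0.223], [0.0, -1.0, -0.003]]
wrist_force: [0.5, -0.2, -0.5]
gripper_width: 0.63
```

Call:
step_arm([
  [[0,0,0,0,0,0,0],[0,0,0,0,0,0,0],[0,0,0,0,0,0,0],[0,0,0,0,0,0,0],[0,0,0,0,0,0,0]],
])

```text
time_s: 3.78
tcp_pos: [0.5107, -0.2528, 0.0425]
ee_rot: [[0.223, -0.0, -0.975], [0.975, 0.0, 0.223], [-0.0, -1.0, 0.0]]
wrist_force: [-0.3, -0.3, 0.8]
gripper_width: 0.247
```

Call:
step_arm([
  [[0,0,0,0,0,0,0],[0,0,0,0,0,0,0],[0,0,0,0,0,0,0],[0,0,0,0,0,0,0],[0,0,0,0,0,0,0]],
])

```text
time_s: 4.2
tcp_pos: [0.5109, -0.2528, 0.0425]
ee_rot: [[0.223, 0.0, -0.975], [0.975, -0.0, 0.223], [-0.0, -1.0, -0.0]]
wrist_force: [0.0, -0.8, -0.2]
gripper_width: 0.157
```

Call:
step_arm([
  [[0,0,0,0.4,0,0,0],[0,0,0,0.8,0,0,0],[0,0,0,1.2,0,0,0],[0,0,0,1.6,0,0,0],[0,0,0,2.0,0,0,0]],
])

```text
time_s: 4.62
tcp_pos: [0.5155, -0.2328, 0.0425]
ee_rot: [[0.223, 0.0, -0.975], [0.975, -0.0, 0.223], [-0.0, -1.0, -0.0]]
wrist_force: [0.5, -3.4, -2.6]
gripper_width: 0.16
```

Call:
step_arm([
  [[0,0,0,0.3,0,0,0],[0,0,0,0.6,0,0,0],[0,0,0,0.9,0,0,0],[0,0,0,1.0,0,0,0],[0,0,0,1.0,0,0,0]],
])

```text
time_s: 5.03
tcp_pos: [0.5167, -0.2276, 0.0425]
ee_rot: [[0.223, -0.002, -0.975], [0.975, -0.005, 0.223], [-0.005, -1.0, 0.001]]
wrist_force: [-1.6, -23.6, -6.3]
gripper_width: 0.159
```

Call:
step_arm([
  [[0,0,0,-0.2,0,0,0],[0,0,0,-0.35,0,0,0],[0,0,0,-0.35,0,0,30],[0,0,0,-0.35,0,0,100],[0,0,0,-0.35,0,0,100]],
])

```text
time_s: 5.45
tcp_pos: [0.5166, -0.2262, 0.0427]
ee_rot: [[0.223, -0.0, -0.975], [0.975, 0.0, 0.223], [0.0, -1.0, 0.001]]
wrist_force: [0.1, 0.7, 0.5]
gripper_width: 0.305
```

Call:
step_arm([
  [[0,0,0,0,0,0,100],[0,0,0,0,0,0,100],[0,0,0,0,0,0,100],[0,0,0,0,0,0,100],[0,0,0,0,0,0,100]],
])

```text
time_s: 5.87
tcp_pos: [0.5167, -0.2267, 0.0426]
ee_rot: [[0.223, -0.0, -0.975], [0.975, 0.0, 0.223], [0.0, -1.0, 0.0]]
wrist_force: [0.2, 0.5, 0.3]
gripper_width: 0.676
```

Call:
step_arm([
  [[0,0,0,0,-2,0,100],[0,0,0,0,-5,0,100],[0,0,0,0,-8.5,0,100],[0,0,0,0,-12,0,100],[0,0,0,0,-12.5,0,100]],
])

```text
time_s: 6.28
tcp_pos: [0.5203, -0.228, 0.1746]
ee_rot: [[0.222, 0.012, -0.975], [0.975, -0.004, 0.222], [-0.001, -1.0, -0.013]]
wrist_force: [0.3, 0.1, 1.7]
gripper_width: 0.982
```

Call:
step_arm([
  [[0,0,0,-3,-1,0,100],[0,0,0,-4,-1,0,100],[0,0,0,-4,-1,0,100],[0,0,0,-4,-1,0,100],[0,0,0,-4,-1,0,100]],
])

```text
time_s: 6.7
tcp_pos: [0.5073, -0.2655, 0.1766]
ee_rot: [[0.223, -0.002, -0.975], [0.975, 0.001, 0.223], [0.0, -1.0, 0.002]]
wrist_force: [-0.2, -0.7, 0.3]
gripper_width: 1.0
```

Run:
```python
from station import optics,r
from h import *
import cv2
print(r.sense()["tcp_pos"])
c=optics.capture("wrist"); im=c["image"]
cv2.imwrite("pics/wrist2.png",im[:,:,::-1])
a=im[150:300,190:370,::-1]; cv2.imwrite("pics/wc2.png",cv2.resize(a,None,fx=4,fy=4,interpolation=cv2.INTER_CUBIC))
for n,(x,y) in {"scene":(205,220),"side":(305,175)}.items():
  a=optics.capture(n)["image"][y:y+100,x:x+140,::-1]; cv2.imwrite(f"pics/{n}2.png",cv2.resize(a,None,fx=5.5,fy=5.5,interpolation=cv2.INTER_CUBIC))
```

```text
[ 0.50729032 -0.265493    0.17655051]
```

View pics/wc2.png

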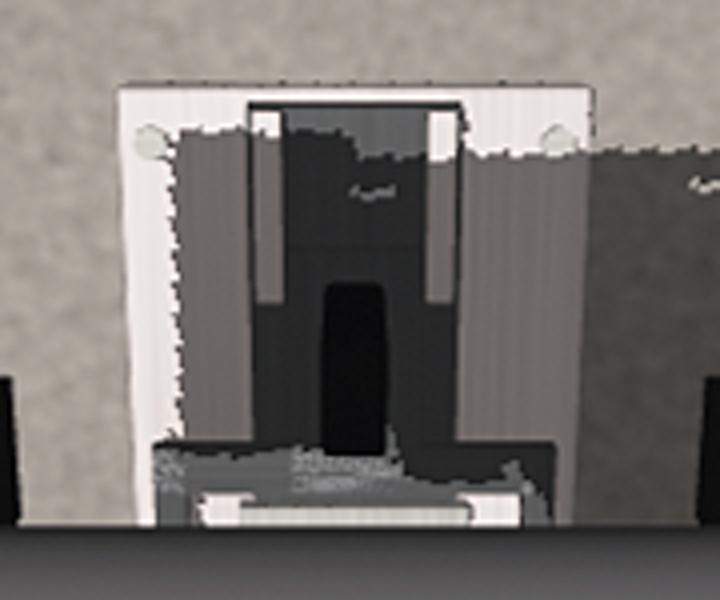

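View pics/scene2.png

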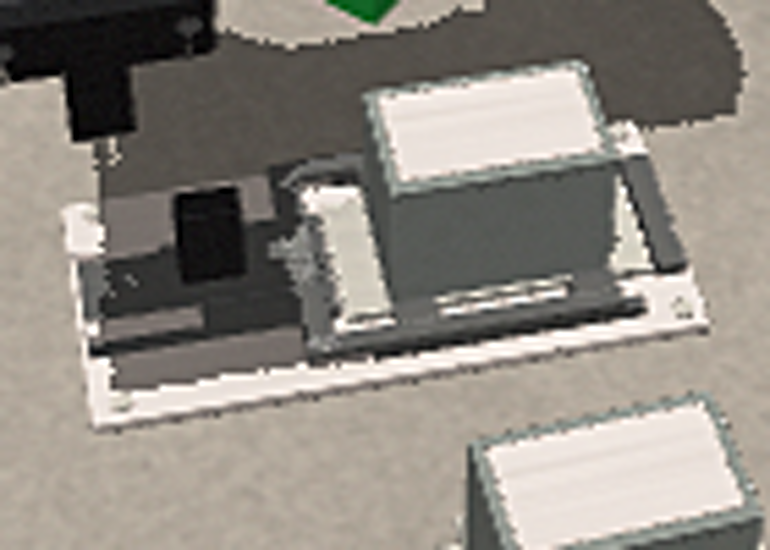

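View pics/side2.png

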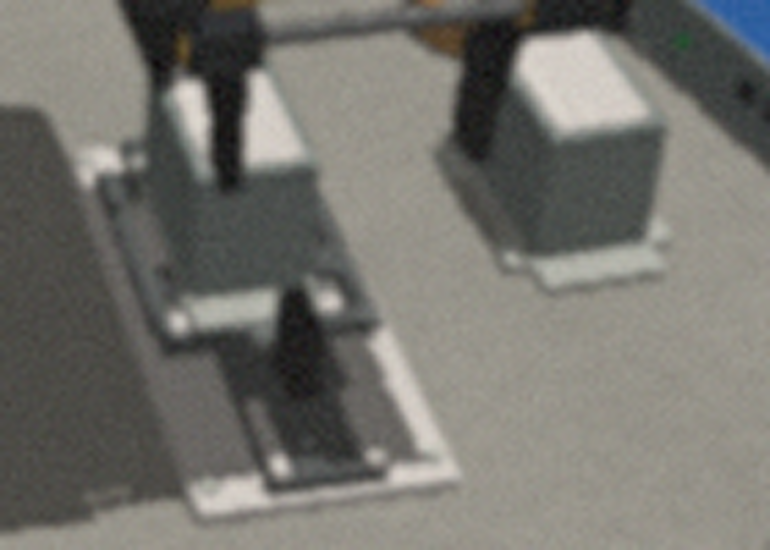

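```bash
python3 - <<'E'
from station import optics
from h import *
c=optics.capture("wrist")
X=np.array([.974,-.228]);Y=np.array([.228,.974]); cen=np.array([.5167,-.2276])
for z,b in((.021,-13),(.063,13)):
  print([proj(c,np.r_[cen+X*a/1e3+Y*b/1e3,z]).round(1) for a in(-7,7)])
E
python3 go.py 0.542 -0.1183 0.20 166.9
```

```text
[array([286.3, 220.4]), array([271.3, 220.3])]
[array([287.1, 265.7]), array([270.3, 265.7])]
turn [-0.001  0.004  0.   ] shift cm [15.09 -2.29 -0.06] t 6.9 p [ 0.5078 -0.2653  0.1771] F [ 0.4 -0.7  0.8] J [-11.4  19.7 -11.7  -0.  -58.6  -1.5] w 1.004
```

Call:
step_arm([
  [[0,0,0,3.5,-1.5,0,100],[0,0,0,7,-1.5,0,100],[0,0,0,10.5,-1.5,0,100],[0,0,0,14,-1.5,0,100],[0,0,0,15.1,-1.5,-0.05,100]],
])

```text
time_s: 7.32
tcp_pos: [0.5428, -0.115, 0.1926]
ee_rot: [[0.219, 0.001, -0.976], [0.976, 0.001, 0.219], [0.001, -1.0, -0.001]]
wrist_force: [0.4, 0.2, -0.6]
gripper_width: 0.997
```

Call:
step_arm([
  [[0,0,0,0,0,0,100],[0,0,0,0,0,0,100],[0,0,0,0,0,0,100],[0,0,0,0,0,0,100],[0,0,0,0,0,0,100]],
])

```text
time_s: 7.73
tcp_pos: [0.5416, -0.1199, 0.1924]
ee_rot: [[0.225, -0.0, -0.974], [0.974, -0.0, 0.225], [-0.0, -1.0, 0.0]]
wrist_force: [-0.0, 0.2, 0.5]
gripper_width: 0.999
```

```bash
python3 go.py 0.542 -0.1183 0.047 166.9;python3 - <<'E'
from station import optics,r
from h import *
import cv2
for n in ("wrist","side"):
  c=optics.capture(n); im=c["image"]; cv2.imwrite(f"pics/{n}3.png",im[:,:,::-1])
E
```

```text
turn [-0.     0.002 -0.   ] shift cm [ 0.16 14.54 -0.  ] t 7.7333 p [ 0.5416 -0.1199  0.1924] F [-0.   0.2  0.5] J [  4.3  17.2 -13.1   0.  -59.8 -17.3] w 0.999
```

View pics/wrist3.png

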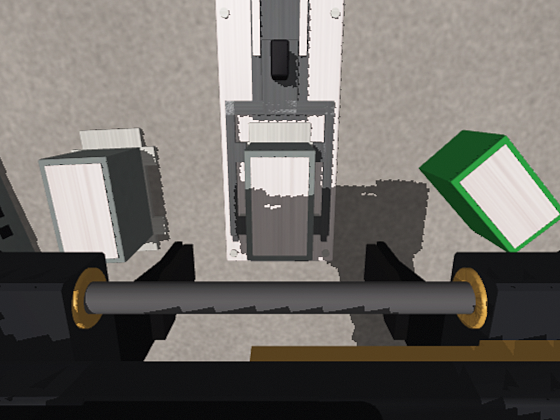

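The lid top (columns 244–315, rows 150–260) is centred between the jaws, and the spare and green lid are clear to the sides.

Call:
step_arm([
  [[0,0,0,0.16,3.5,0,100],[0,0,0,0.16,7,0,100],[0,0,0,0.16,10.5,0,100],[0,0,0,0.16,13,0,100],[0,0,0,0.16,14.5,0,100]],
])

```text
time_s: 8.25
tcp_pos: [0.5402, -0.1178, 0.0443]
ee_rot: [[0.225, -0.005, -0.974], [0.974, 0.0, 0.225], [-0.001, -1.0, 0.005]]
wrist_force: [-0.1, 0.0, -0.9]
gripper_width: 1.002
```

Call:
step_arm([
  [[0,0,0,0,0,0,0],[0,0,0,0,0,0,0],[0,0,0,0,0,0,0],[0,0,0,0,0,0,0],[0,0,0,0,0,0,0]],
])

```text
time_s: 8.67
tcp_pos: [0.5433, -0.1173, 0.0491]
ee_rot: [[0.223, 0.003, -0.975], [0.975, 0.0, 0.223], [0.001, -1.0, -0.003]]
wrist_force: [0.2, 0.1, -0.1]
gripper_width: 0.707
```

Call:
step_arm([
  [[0,0,0,0,0,0,0],[0,0,0,0,0,0,0],[0,0,0,0,0,0,0],[0,0,0,0,0,0,0],[0,0,0,0,0,0,0]],
])

```text
time_s: 9.08
tcp_pos: [0.5425, -0.1172, 0.0487]
ee_rot: [[0.223, 0.001, -0.975], [0.975, -0.0, 0.223], [0.0, -1.0, -0.001]]
wrist_force: [-2.3, 1.1, 6.3]
gripper_width: 0.616
```

Call:
step_arm([
  [[0,0,0,0,0,0,0],[0,0,0,0,0,0,0],[0,0,0,0,0,0,0],[0,0,0,0,-0.2,0,0],[0,0,0,0,-0.4,0,0]],
])

```text
time_s: 9.5
tcp_pos: [0.5415, -0.1171, 0.0506]
ee_rot: [[0.224, -0.001, -0.975], [0.975, 0.001, 0.224], [0.0, -1.0, 0.001]]
wrist_force: [2.8, -0.6, -16.3]
gripper_width: 0.619
```

Call:
step_arm([
  [[0,0,0,0,-0.3,0,0],[0,0,0,0,-0.6,0,0],[0,0,0,0,-0.9,0,0],[0,0,0,0,-1.2,0,0],[0,0,0,0,-1.5,0,0]],
])

```text
time_s: 9.92
tcp_pos: [0.5404, -0.1171, 0.0654]
ee_rot: [[0.224, -0.005, -0.975], [0.975, 0.0, 0.224], [-0.001, -1.0, 0.005]]
wrist_force: [-1.0, 0.9, -15.9]
gripper_width: 0.616
```

```bash
python3 go.py 0.542 -0.1183 0.047 166.9;python3 - <<'E'
from station import optics,r
from h import *
import cv2
for n,(x,y) in {"scene":(205,200),"side":(295,150)}.items():
  a=optics.capture(n)["image"][y:y+105,x:x+140,::-1]; cv2.imwrite(f"pics/{n}4.png",cv2.resize(a,None,fx=5.5,fy=5.5,interpolation=cv2.INTER_CUBIC))
E
```

```text
turn [-0.005  0.003 -0.001] shift cm [-0.08  1.84 -0.19] t 9.9167 p [ 0.5404 -0.1171  0.0654] F [ -1.    0.9 -15.9] J [  4.5  25.6 -21.5  -0.1 -43.1 -17.4] w 0.616
```

View pics/scene4.png

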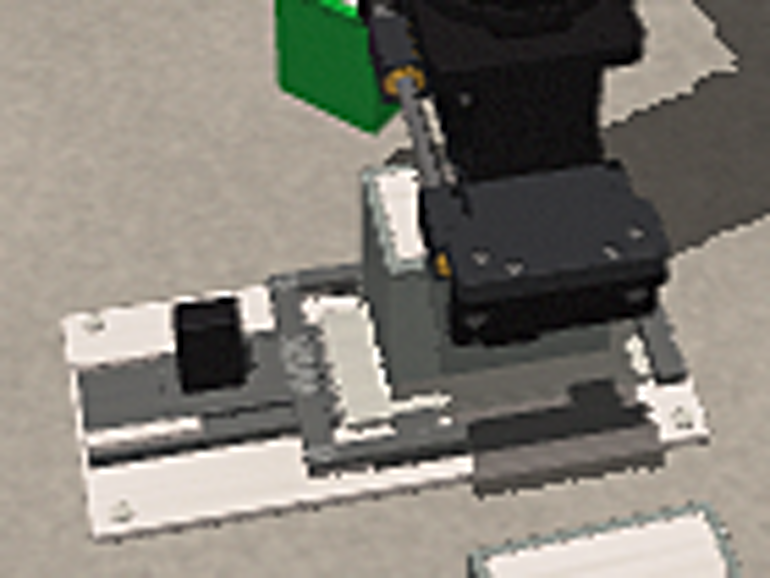

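Call:
step_arm([
  [[0,0,0,0,-0.4,0,0],[0,0,0,0,-0.8,0,0],[0,0,0,0,-1.2,0,0],[0,0,0,0,-1.6,0,0],[0,0,0,0,-2,0,0]],
])

```text
time_s: 10.43
tcp_pos: [0.5421, -0.1173, 0.087]
ee_rot: [[0.223, -0.0, -0.975], [0.975, 0.0, 0.223], [-0.0, -1.0, 0.0]]
wrist_force: [-1.7, 0.0, -16.2]
gripper_width: 0.617
```

Call:
step_arm([
  [[0,0,0,0,-0.4,0,0],[0,0,0,0,-0.8,0,0],[0,0,0,0,-1.2,0,0],[0,0,0,0,-1.6,0,0],[0,0,0,0,-2,0,0]],
])

```text
time_s: 10.85
tcp_pos: [0.5434, -0.1174, 0.108]
ee_rot: [[0.222, 0.003, -0.975], [0.975, -0.001, 0.222], [-0.0, -1.0, -0.003]]
wrist_force: [-1.5, 1.6, -2.5]
gripper_width: 0.617
```

Call:
step_arm([
  [[0,0,0,0,-0.4,0,0],[0,0,0,0,-0.8,0,0],[0,0,0,0,-1.2,0,0],[0,0,0,0,-1.6,0,0],[0,0,0,0,-2,0,0]],
])

```text
time_s: 11.27
tcp_pos: [0.5432, -0.1173, 0.1281]
ee_rot: [[0.223, 0.003, -0.975], [0.975, -0.0, 0.223], [0.0, -1.0, -0.003]]
wrist_force: [-0.7, -0.2, -2.1]
gripper_width: 0.614
```

Call:
step_arm([
  [[0,0,0,0,-0.8,0,0],[0,0,0,0,-1.6,0,0],[0,0,0,0,-2.4,0,0],[0,0,0,0,-3,0,0],[0,0,0,0,-3,0,0]],
])

```text
time_s: 11.68
tcp_pos: [0.5434, -0.1173, 0.1585]
ee_rot: [[0.223, 0.003, -0.975], [0.975, -0.0, 0.223], [0.001, -1.0, -0.003]]
wrist_force: [-0.4, 0.4, -1.5]
gripper_width: 0.615
```

```bash
python3 go.py 0.521 0.206 0.18 166.9;python3 - <<'E'
from station import optics,r
import cv2
for n,(x,y) in {"scene":(205,180),"side":(295,130)}.items():
  a=optics.capture(n)["image"][y:y+105,x:x+140,::-1]; cv2.imwrite(f"pics/{n}5.png",cv2.resize(a,None,fx=5.5,fy=5.5,interpolation=cv2.INTER_CUBIC))
E
```

```text
turn [0.003 0.004 0.001] shift cm [31.02 -2.17  9.38] t 11.6833 p [ 0.5434 -0.1173  0.1585] F [-0.4  0.4 -1.5] J [  4.5  19.1 -15.7   0.  -55.  -17.4] w 0.615
```

View pics/scene5.png

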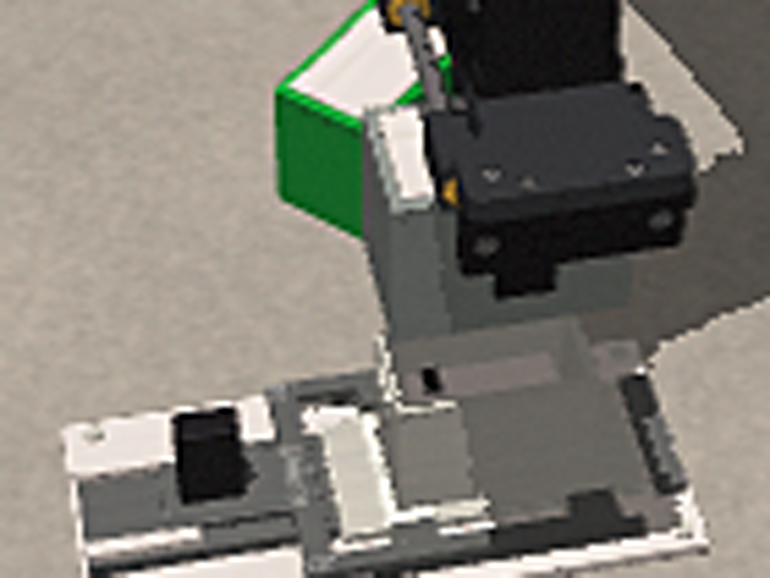

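View pics/side5.png

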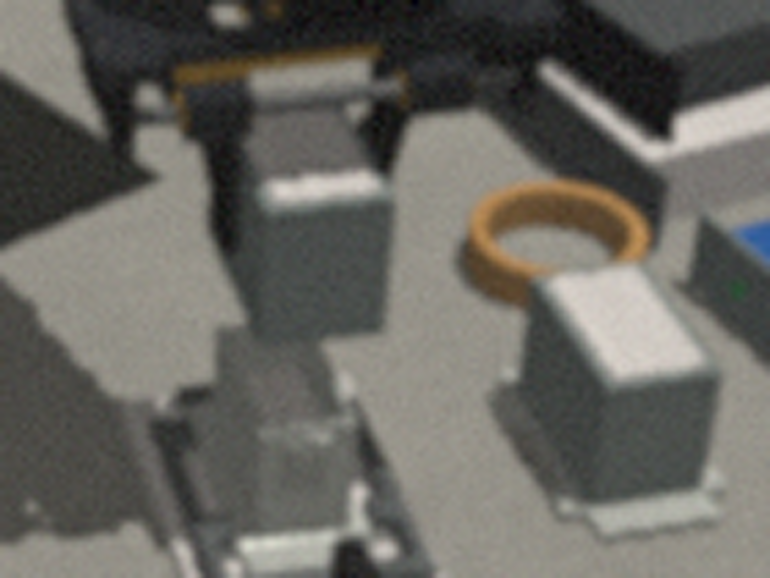

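Lid is clear, upright in the jaws; base is seated with the catch home. Checking the mat in the side view and the bottle next to it.

Run:
```python
from station import optics
from h import *
C={n:optics.capture(n) for n in("scene","side")}
print("bottle base",onz(C["scene"],(363,192),0),onz(C["side"],(248,178),0))
# top via two rays
for a,b in(((365,165),(248,153)),):
    o1,d1=ray(C["scene"],a);o2,d2=ray(C["side"],b)
    t=np.linalg.lstsq(np.c_[d1,-d2],o2-o1,rcond=None)[0]; print("top",o1+d1*t[0],o2+d2*t[1])
q=np.array([onz(C["side"],u,.004) for u in((287,142),(324,160),(291,179),(254,160))]);print(q,q.mean(0))
```

```text
bottle base [0.3936485  0.16517362] [0.38143754 0.16627495]
top [0.38523232 0.16242922 0.08652807] [0.38589992 0.16111509 0.084768  ]
[[0.55848172 0.29980878]
 [0.61733185 0.15598472]
 [0.48876175 0.10512681]
 [0.42768761 0.24350515]] [0.52306573 0.20110637]
```

Call:
step_arm([
  [[0,0,0,0,-1.5,0,0],[0,0,0,0,-3,0,0],[0,0,0,2,-4.5,0.6,0],[0,0,0,4.5,-5,1.4,0],[0,0,0,7.5,-5,2.3,0]],
])

```text
time_s: 12.3
tcp_pos: [0.5372, -0.039, 0.2078]
ee_rot: [[0.225, 0.002, -0.974], [0.974, -0.0, 0.225], [0.001, -1.0, -0.002]]
wrist_force: [0.1, 0.7, -0.5]
gripper_width: 0.622
```

```bash
python3 go.py 0.526 0.205 0.2 166.9
```

```text
turn [0.002 0.001 0.001] shift cm [23.52  0.77  6.59] t 12.3 p [ 0.5372 -0.039   0.2078] F [ 0.1  0.7 -0.5] J [ 13.1  14.8 -14.1   0.  -61.  -26.2] w 0.622
```

Call:
step_arm([
  [[0,0,0,3,0,0.85,0],[0,0,0,6,0,1.7,0],[0,0,0,9,0,2.55,0],[0,0,0,12,0,3.4,0],[0,0,0,15,0,4.2,0]],
])

```text
time_s: 12.72
tcp_pos: [0.5285, 0.118, 0.206]
ee_rot: [[0.223, -0.001, -0.975], [0.975, -0.0, 0.223], [-0.001, -1.0, 0.001]]
wrist_force: [0.1, -0.2, -1.4]
gripper_width: 0.617
```

Call:
step_arm([
  [[0,0,0,2.5,0,0.7,0],[0,0,0,5,0,1.4,0],[0,0,0,7,0,2,0],[0,0,0,8,0,2.3,0],[0,0,0,8.2,0,2.4,0]],
])

```text
time_s: 13.13
tcp_pos: [0.5238, 0.2034, 0.2058]
ee_rot: [[0.221, -0.001, -0.975], [0.975, -0.001, 0.221], [-0.001, -1.0, 0.001]]
wrist_force: [0.1, -0.2, -1.8]
gripper_width: 0.618
```

Call:
step_arm([
  [[0,0,0,0,0,0,0],[0,0,0,0,0,0,0],[0,0,0,0,0,0,0],[0,0,0,0,0,0,0],[0,0,0,0,0,0,0]],
])

```text
time_s: 13.55
tcp_pos: [0.5242, 0.201, 0.2067]
ee_rot: [[0.224, 0.0, -0.975], [0.975, 0.0, 0.224], [0.0, -1.0, -0.0]]
wrist_force: [-0.7, -0.4, -1.9]
gripper_width: 0.62
```

```bash
python3 go.py 0.526 0.205 0.042 166.9
python3 - <<'E'
from station import optics,r
import cv2
for n in("wrist","scene"):
  cv2.imwrite(f"pics/{n}6.png",optics.capture(n)["image"][:,:,::-1])
E
```

```text
turn [0.    0.002 0.   ] shift cm [ 0.43 16.47 -0.09] t 13.55 p [0.5242 0.201  0.2067] F [-0.7 -0.4 -1.9] J [ 37.5  17.1 -11.   -0.  -61.9 -50.5] w 0.62
```

View pics/wrist6.png

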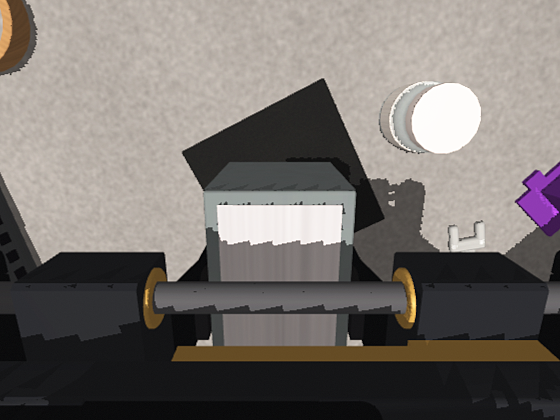

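View pics/scene6.png

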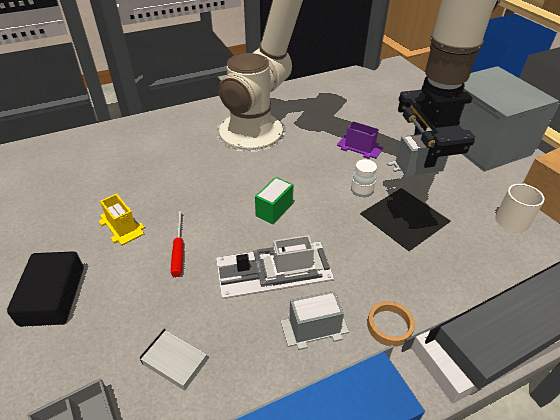

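Call:
step_arm([
  [[0,0,0,0.2,3,0,0],[0,0,0,0.2,6,0,0],[0,0,0,0.2,9,0,0],[0,0,0,0.2,11.5,0,0],[0,0,0,0.2,13.5,0,0]],
])

```text
time_s: 14.07
tcp_pos: [0.5238, 0.2031, 0.0695]
ee_rot: [[0.224, -0.002, -0.975], [0.975, -0.001, 0.224], [-0.002, -1.0, 0.002]]
wrist_force: [0.4, -0.6, -1.2]
gripper_width: 0.618
```

Call:
step_arm([
  [[0,0,0,0,0.8,0,0],[0,0,0,0,1.4,0,0],[0,0,0,0,1.8,0,0],[0,0,0,0,2.1,0,0],[0,0,0,0,2.4,0,0]],
])

```text
time_s: 14.48
tcp_pos: [0.5253, 0.2043, 0.0485]
ee_rot: [[0.223, 0.002, -0.975], [0.975, 0.001, 0.223], [0.002, -1.0, -0.002]]
wrist_force: [0.2, 0.0, -0.9]
gripper_width: 0.617
```

Call:
step_arm([
  [[0,0,0,0,0.2,0,0],[0,0,0,0,0.4,0,0],[0,0,0,0,0.6,0,0],[0,0,0,0,0.7,0,0],[0,0,0,0,0.7,0,0]],
])

```text
time_s: 14.9
tcp_pos: [0.5244, 0.2038, 0.0405]
ee_rot: [[0.223, -0.0, -0.975], [0.975, -0.0, 0.223], [-0.0, -1.0, 0.0]]
wrist_force: [-0.0, -0.7, -0.8]
gripper_width: 0.619
```

Call:
step_arm([
  [[0,0,0,0,0.07,0,0],[0,0,0,0,0.14,0,0],[0,0,0,0,0.21,0,0],[0,0,0,0,0.21,0,0],[0,0,0,0,0.21,0,0]],
])

```text
time_s: 15.32
tcp_pos: [0.5246, 0.2039, 0.0387]
ee_rot: [[0.223, 0.0, -0.975], [0.975, 0.0, 0.223], [0.0, -1.0, -0.0]]
wrist_force: [0.2, -1.1, 0.3]
gripper_width: 0.617
```

Call:
step_arm([
  [[0,0,0,0,0.05,0,0],[0,0,0,0,0.1,0,0],[0,0,0,0,0.15,0,0],[0,0,0,0,0.2,0,0],[0,0,0,0,0.2,0,0]],
])

```text
time_s: 15.73
tcp_pos: [0.5246, 0.2039, 0.0386]
ee_rot: [[0.223, 0.001, -0.975], [0.975, 0.0, 0.223], [0.0, -1.0, -0.001]]
wrist_force: [-5.8, -1.6, 13.2]
gripper_width: 0.619
```

Contact (13 N up, lid on the mat). I'll ease off and open.

Call:
step_arm([
  [[0,0,0,0,-0.1,0,0],[0,0,0,0,-0.17,0,0],[0,0,0,0,-0.17,0,0],[0,0,0,0,-0.17,0,80],[0,0,0,0,-0.17,0,100]],
])

```text
time_s: 16.15
tcp_pos: [0.5246, 0.2039, 0.0379]
ee_rot: [[0.223, 0.0, -0.975], [0.975, 0.0, 0.223], [0.0, -1.0, -0.0]]
wrist_force: [0.2, 0.5, -0.9]
gripper_width: 0.697
```

Call:
step_arm([
  [[0,0,0,0,0,0,100],[0,0,0,0,0,0,100],[0,0,0,0,0,0,100],[0,0,0,0,0,0,100],[0,0,0,0,0,0,100]],
])

```text
time_s: 16.57
tcp_pos: [0.5245, 0.2038, 0.038]
ee_rot: [[0.223, -0.0, -0.975], [0.975, -0.0, 0.223], [-0.0, -1.0, 0.0]]
wrist_force: [0.0, 0.3, 0.3]
gripper_width: 0.98
```

Call:
step_arm([
  [[0,0,0,0,0,0,100],[0,0,0,0,0,0,100],[0,0,0,0,0,0,100],[0,0,0,0,-0.5,0,100],[0,0,0,0,-1.5,0,100]],
])

```text
time_s: 16.98
tcp_pos: [0.5237, 0.2033, 0.0526]
ee_rot: [[0.223, -0.002, -0.975], [0.975, -0.002, 0.223], [-0.002, -1.0, 0.002]]
wrist_force: [-0.1, -0.4, 0.2]
gripper_width: 1.0
```

Call:
step_arm([
  [[0,0,0,0,-2,0,100],[0,0,0,0,-5,0,100],[0,0,0,0,-8,0,100],[0,0,0,0,-12,0,100],[0,0,0,0,-16,0,100]],
])

```text
time_s: 17.4
tcp_pos: [0.5239, 0.2034, 0.2156]
ee_rot: [[0.223, -0.0, -0.975], [0.975, -0.0, 0.223], [-0.0, -1.0, 0.0]]
wrist_force: [-0.2, 0.8, -0.0]
gripper_width: 1.0
```

Call:
step_arm([
  [[0,0,0,0,-2,0,100],[0,0,0,0,-3,0,100],[0,0,0,0,-3,0,100],[0,0,0,0,-3,0,100],[0,0,0,0,-3,0,100]],
])

```text
time_s: 17.82
tcp_pos: [0.5234, 0.2033, 0.2411]
ee_rot: [[0.223, -0.004, -0.975], [0.975, -0.002, 0.223], [-0.003, -1.0, 0.003]]
wrist_force: [0.6, -0.9, -0.8]
gripper_width: 0.999
```

```bash
python3 go.py 0.526 0.205 0.042 166.9
python3 - <<'E'
from station import optics,r
import cv2
for n in("side","scene"):
  cv2.imwrite(f"pics/{n}7.png",optics.capture(n)["image"][:,:,::-1])
E
```

```text
turn [-0.003  0.003 -0.003] shift cm [ 0.28 19.91 -0.28] t 17.8167 p [0.5234 0.2033 0.2411] F [ 0.6 -0.9 -0.8] J [ 37.7  15.7  -7.8  -0.1 -66.8 -50.6] w 0.999
```

View pics/side7.png

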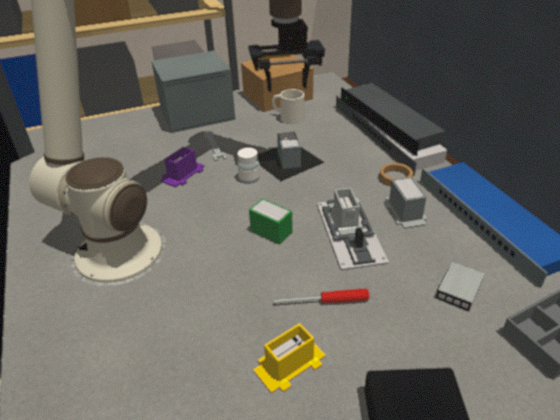

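View pics/scene7.png

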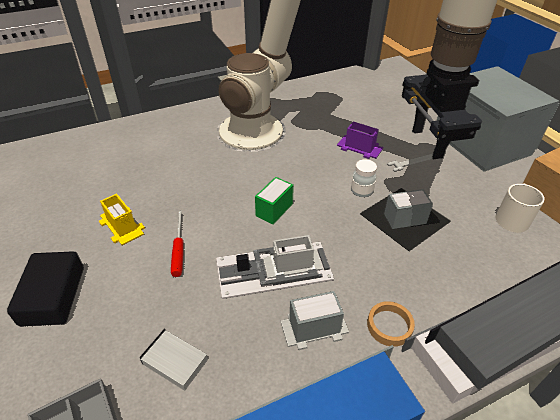

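The lid stands upright in the middle of the mat (scene (408,210), side (289,150)). The base is seated with the catch forward (fin at scene (243,262)), and the arm is clear.

```bash
python3 -c "
from station import r
print(r.finish_job())"
```

```text
the job is handed in; nothing more can be done
None
```

The lid is off and standing open side down on the black mat, with the base still in the plate and the catch forward. I handed the job in at about 18 s; no verdict came back.

- **Catch:** I gripped the fin and slid it about 26 mm to a hard stop at about 24 N. The full travel is 30 mm. The fin ended 112 mm from the tin's centre, which is the home position, so the catch seems to have started about 4 mm forward. I only know that indirectly, since the catch has no direct reading. A wrist picture put the fin within about 2 mm of that place.
- **Lid:** It came straight up at about 16 N, until it let go after roughly 50–60 mm. I carried it upright at about 0.2 m and lowered it until it touched, at about 13 N. It was released at about (0.525, 0.204).
- **Mat middle:** The two camera views put it at (0.521, 0.206) and (0.523, 0.201), so they differ by about 5 mm. Either way the lid is within about 5 mm of it.
- **Last pictures:** They show the lid upright on the mat, the base seated, the catch forward and the gripper about 0.2 m up, touching nothing. I judged these final positions by eye rather than measuring them again.

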